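# Lock a sun-print frame in its clamping board

## Robot

A 6-joint arm with a two-finger parallel gripper is mounted at the origin on the work surface. World frame = base frame: x ahead of the robot, y to its left, z up, the work surface at z = 0. Lengths are in mm, angles in rad, forces in N, time in s.
With the tool pointing down it reaches from about 275 to 1000 mm from the base axis. Payload 8.4 kg.
Tool frame: the origin (TCP) lies on the centre line of the jaws, within the pads' length; the fingertips stand r.tip_reach ahead of it and the grasp point (between the pads) lies 11 mm behind it (r.tip_reach is the distance from the TCP to the fingertips, in mm); z points along the fingers, y is the line along which they close (so a half turn about z gives the same grasp; the last joint's range is limited). The gripper opens to 85 mm and grips with 20 to 120 N. Pads are 22 mm wide; open, the fingers measure 114 mm over their backs; the gripper's body (76 mm by 85 mm) begins 54 mm behind the grasp point. The pads swing forward as they close: fully open they stand 13 mm farther back than shut.
Start: joints at [-0.002, 0.353, 1.633, -0, 1.155, -0.002], TCP at [625.002, -0, 239.281] pointing down, gripper open.
Joint ranges: [-2.63, 2.63], [-0.92, 2.1], [0.06, 2.66], [-1.3, 4.44], [0, 2.69], [-3.02, 3.02]. Speed limits (rad/s): [2.22, 2.22, 2.79, 3.14, 3.14, 3.14].

## Interface

Orientations are given as [roll, pitch, yaw] about the fixed x, y, z axes, in that order (R = Rz(yaw) Ry(pitch) Rx(roll)).
In Python, from rig import r gives the robot as it stands.
- The arm moves only by the tool carry_out, never from a script. Its argument "targets" is a list of rows, each an object with "dp": the shift along the tool's x, y, z in mm, a list of three; "yaw": the turn about the tool's z in degrees. A call has 1 to 12 rows; each row is the pose to reach, as a shift and turn from the pose commanded when the call began, along the tool's axes at that moment; what a row does not reach only later rows make up. A row lasts 1/8 s, in which the tool goes at most 62.5 mm and 10.7 degrees, less where a joint would pass 70% of its speed; a pose out of reach is approached as far as the arm can. A call with a gripper value outside its range is refused whole. "fingers" is the opening, from -1 (shut) to 1 (fully open), so that 0 is half open, set as the call begins (left out, the last holds). The fingers move at their own pace and stop on an object; "grip_force" is the grip in N (left out, the last holds). Time passes only in rows, so rows that repeat a pose let the fingers close. It gives the time, the measured TCP pose, the force, the opening and the grip force at its end, in the units of the state.
- r.sense(): the state, without advancing time (a new reading comes with each control period).
- r.grab_frame(name): name is "scene" or "side" or "wrist"; returns the picture (384x512x3 uint8, red, green, blue); there is no depth.
- r.get_calibration(name): a dict with "fx", "fy", "cx", "cy" (pixels), "rvec" (rotation vector, rad) and "tvec" (3), from world to camera coordinates, as OpenCV has them. Camera axes: x right, y down, z forward; pixel columns grow to the right and rows downward; lengths in mm; the calibration is good to about 2 mm. A picture is of the moment at which its call begins: read the wrist's pose just before it. get_calibration takes no time and is no camera call; for the wrist camera it gives the pose at the moment of the call.
- r.sign_off(): hands the job in; it is judged then, once.
The state is a dict: "clock": time; "qpos": joint angles; "qvel": joint speeds; "joint_efforts": joint torques, N m; "eef_pos": TCP position; "tcp_rot": TCP orientation; "contact_force": force on the tool from outside, world axes, zero at the start; "wrist_torque": the same for the moment, N m; "opening": opening from 0.0 (shut) to 1.0 (fully open); "grasp_force": force on a finger pad.
Only numpy, scipy, OpenCV 4.12 (cv2) and the standard library are available. Lean on these libraries where they do the work, as an engineer would, in place of code of your own. Each camera call takes 0.05 s, during which the arm holds its last target. There are 200 camera calls.

## Task

On the sun-printing table, use the bar-shaped knob to slide the clamp jaw gently along the board until it has pushed the print frame square and fully home against the fixed stop, with the jaw left closed up on the frame. Then lock the jaw: tighten the knob clockwise until you feel it bite (the resistance rises sharply), turn it just one eighth of a turn (45 degrees) further, and let go. Press no harder than a firm hand push on the frame, do not overtighten, and leave the jars, bottle and brush where they stand.

Things in the scene. Friction and masses are not known exactly. Their poses are not given: they have to be found in the camera images.
- board: Fixed plywood clamping board, 180 (own x) x 440 (own y) x 18 mm, on the table. Origin: centre of its underside. Own +y points from the jaw's end to the fixed stop's end. The fixed stop is a wooden bar across the board, 150 (x) x 25 (y) mm, 30 mm high above the board, its working face at y = +100 mm.
- frame: Loose wooden print frame, 150 (own x) x 120 (own y) x 20 mm, about 0.45 kg, flat on the board between jaw and stop, paper and leaves on top. Origin: centre of its underside. It starts 4 to 22 mm short of the stop and up to 5 degrees askew; when home its axes are parallel to the board's and its origin is at board y = +40 mm. It slides with a few N.
- jaw: Wooden jaw bar across the board, 150 (own x) x 36 (own y) x 22 mm, axes parallel to the board's. Origin: centre of its underside, 18 mm above the table. It slides only along board y, on its middle line, with about 6 N of friction, and stays where left, locked or not. The knob stands on its middle. Closed on a frame that is home, its origin is at board y = -38 mm.
- jaw_face (a point): Centre of the jaw's front face, 18 mm ahead (own +y) and 11 mm above the jaw's origin. With the jaw closed on a home frame it is at board y = -20 mm.
- plate_top (a point): A point on top of the steel plate (44 x 28 x 4 mm) that lies on a rubber pad on the jaw, under the knob: 29 mm above the jaw's underside. It stays there while the knob runs up freely; past the bite the screw draws it down 2 mm per radian of turn (about 1.6 mm for an eighth of a turn).
- knob: Black bar knob on a steel stem at the middle of the jaw: bar 46 (own x) x 14 (own y) x 26 mm high. Origin: on the vertical axis, 42 mm above the table; the bar spans 17 to 43 mm above it. Clockwise from above tightens. Its direction does not tell where the bite is. It stays where it is left and does not rise or sink. Pinch the long flat sides, 45 to 60 N.
- knob_grip (a point): The point to grip: on the knob's axis, mid-height of the bar, 72 mm above the table. Turning: the free run to the bite is 0.6 to 2.0 rad at about 0.02 N m (regrasp as needed); at the bite the torque jumps to about 0.32 N m while turning, growing by 0.14 N m per radian (standing still, a third to a half of it remains on the hand).
- pin_jar: Small lidded jar, 40 mm across, 50 mm high, standing on the board behind the fixed stop. Origin: centre of its underside. To be left alone.
- bottle: White bottle, 56 mm across, 150 mm high, on the table to the left of the board. Origin: centre of its underside. To be left alone.
- jam_jar: Dark lidded jar, 70 mm across, 100 mm high, on the table to the left. Origin: centre of its underside. To be left alone.
- brush: Hand brush, about 200 mm long, lying on the table between the robot and the board, to the right. To be left alone.
Things that resemble listed ones, but are neither listed nor needed, are in the scene too. There is more than one size of the frame; the one meant has the size given above.

How it is judged:
By the outcome, as a careful person would: the job done as asked, in the order asked, and still so for the second after the job is handed in, with the robot touching nothing.
It also fails if it takes over 72 s, if anything falls off the work surface, if the arm or the gripper's body presses on something with over 40 N, if the wrist force passes 120 N, or if a joint passes its speed limit or range.

## Working session

There is one attempt and no reset: what is moved stays moved. The work goes in short steps, Python scripts to look and compute and a tool call to move; the robot and the scene stay as the last step left them, time stands still between calls to the robot, and variables do not carry over. Pictures are saved under pics/ and viewed, at most 10 in all, crops included, and the job is handed in when it is done.

Besides the shell and the picture viewer there is one more tool, called after ">>>" as name(argument=value, ...), one argument or row to a line, values as JSON. carry_out: Moves the arm, as the interface text tells. Its arguments: {"type":"object","properties":{"targets":{"type":"array","items":{"type":"object","properties":{"dp":{"type":"array","items":{"type":"number"}},"yaw":{"type":"number"}}}},"fingers":{"type":"number"},"grip_force":{"type":"number"}},"required":["targets"]}

```bash
mkdir -p pics; cat > h.py <<'E'
import numpy as np, cv2
from rig import r
def ray(name,u,v,z,c=None):
    c=c or r.get_calibration(name)
    R=cv2.Rodrigues(np.array(c["rvec"],float))[0]; t=np.array(c["tvec"],float)
    d=R.T@np.array([(u-c["cx"])/c["fx"],(v-c["cy"])/c["fy"],1.]); o=-R.T@t
    return o+d*(z-o[2])/d[2]
def proj(name,P,c=None):
    c=c or r.get_calibration(name)
    K=np.array([[c["fx"],0,c["cx"]],[0,c["fy"],c["cy"]],[0,0,1.]])
    return cv2.projectPoints(np.array(P,float).reshape(-1,1,3),np.array(c["rvec"],float),np.array(c["tvec"],float),K,None)[0].reshape(-1,2)
E
python3 - <<'E'
from h import *
a=r.grab_frame("scene");b=r.grab_frame("side");c=r.grab_frame("wrist")
for n,i in zip("abc",(a,b,c)): cv2.imwrite(f"pics/{n}0.png",i[...,::-1])
cv2.imwrite("pics/ab.png",cv2.resize(a[...,::-1],(800,600),interpolation=2)); 
cv2.imwrite("pics/w.png",cv2.resize(c[...,::-1],(800,600),interpolation=2))
print(r.sense(),r.tip_reach)
for n in("scene","side","wrist"):print(r.get_calibration(n))
E
```

```text
{'clock': 0.15, 'qpos': array([-2.41954022e-03,  3.53510425e-01,  1.63396216e+00, -5.99427660e-06,
        1.15519696e+00, -2.40947501e-03]), 'qvel': array([ 0.00176225, -0.00195767, -0.00301927,  0.00046843,  0.00194699,
        0.00018171]), 'joint_efforts': array([-7.39769093e-04, -6.05638933e+01, -3.42338884e+01, -2.29960733e-05,
        6.16452831e-03, -4.00942213e-05]), 'eef_pos': array([ 6.24644737e+02, -1.31871269e-02,  2.38721275e+02]), 'tcp_rot': array([-3.14051575e+00,  2.88662993e-06,  1.57078869e+00]), 'contact_force': array([ 0.6400128 , -0.6584288 ,  0.18499654]), 'wrist_torque': array([-0.03940507, -0.01434132,  0.0700388 ]), 'grasp_force': 0.0, 'opening': 0.9971253684371384} 8.0
{'fx': 388.3705479237112, 'fy': 388.3705479237112, 'cx': 253.4063383686151, 'cy': 188.48813278899127, 'rvec': array([ 1.10496551,  2.17224277, -1.20078304]), 'tvec': array([ 191.24020637, -149.15864938, 1577.34734348])}
{'fx': 386.28704422013584, 'fy': 386.28704422013584, 'cx': 252.64212104097373, 'cy': 195.35787010023287, 'rvec': array([ 2.30382604, -0.53060095,  0.24355038]), 'tvec': array([-359.92911894,  236.91344574, 1196.4476967 ])}
{'fx': 325.2341152878902, 'fy': 325.2341152878902, 'cx': 252.63588348974164, 'cy': 191.70806078115925, 'rvec': array([-2.85052947e+00, -1.64758376e-03,  2.72849079e-03]), 'tvec': array([-624.20104683,  -38.07667424,  379.48539804])}
```

View pics/ab.png

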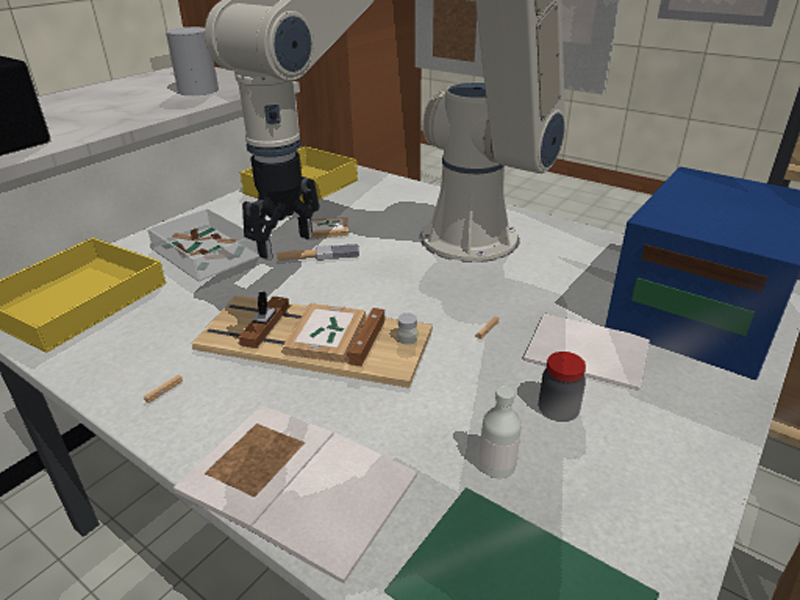

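View pics/w.png

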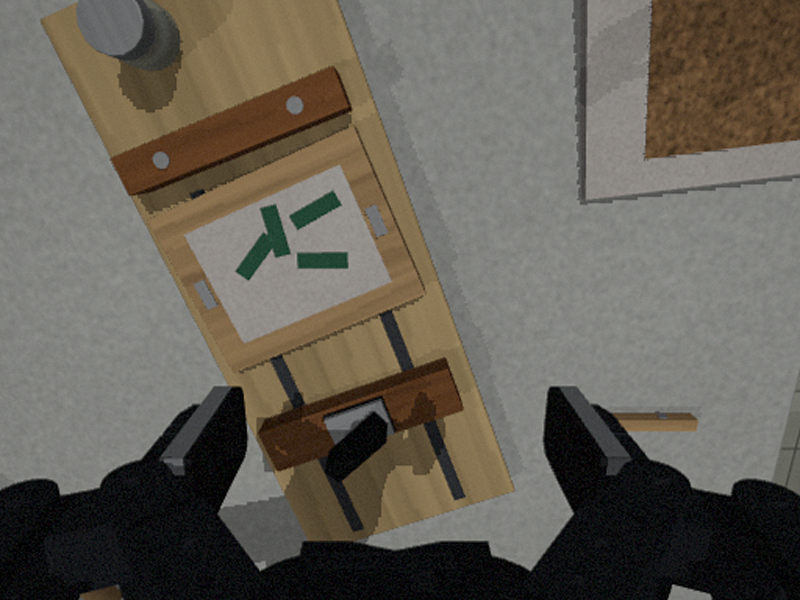

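The wrist view shows the board diagonally (corners about (42,18) and (514,490)). The frame is at (150–424,128–372), the jaw near (360,420) and the black knob near (360,445). I'll take a closer crop with some edge measurements.

```bash
python3 - <<'E'
from h import *
c=r.get_calibration("wrist")
R=cv2.Rodrigues(np.array(c["rvec"]))[0]; print("cam",-R.T@np.array(c["tvec"]))
s=1/1.5625
def W(u,v,z): return ray("wrist",u*s,v*s,z,c)[:2].round(1)
print("right edge",W(343,0,18),W(514,490,18),"left",W(42,18,18),W(200,325,18))
print("stop front",W(130,195,48),W(351,108,48))
print("frame",[W(*p,38) for p in((150,212),(353,128),(424,292),(240,372))])
print("jaw top",[W(*p,40) for p in((262,440),(447,367),(463,410),(275,470))])
w=cv2.imread("pics/c0.png")[215:325,150:310]
cv2.imwrite("pics/wc.png",cv2.resize(w,None,fx=5,fy=5,interpolation=2))
E
```

```text
cam [624.90132298  72.96074061 373.17692076]
right edge [592.  160.5] [ 722.4 -196.6] left [403.1 150.4] [479.9 -53.4]
stop front [457.5  44. ] [598.   95.5]
frame [array([463.9,  32.2]), array([598.1,  84.5]), array([644.4, -22. ]), array([513. , -82.1])]
jaw top [array([ 525.3, -136.5]), array([661.6, -77. ]), array([ 674.3, -111.2]), array([ 533.3, -162.4])]
```

View pics/wc.png

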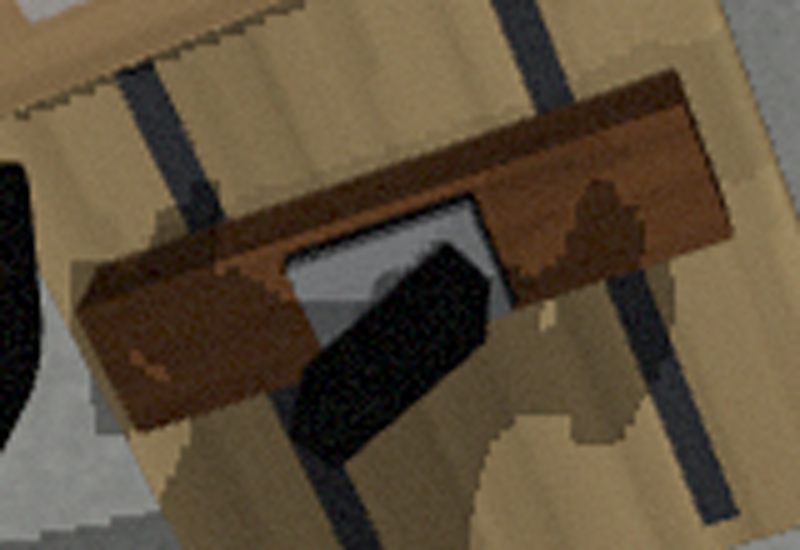

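```bash
python3 - <<'E'
from h import *
c=r.get_calibration("wrist")
def W(u,v,z): return ray("wrist",150+u/5-.4,215+v/5-.4,z,c)[:2]
def ang(a,b): return np.degrees(np.arctan2(*(b-a)[::-1]))
j=np.array([W(*p,40) for p in((80,310),(682,103),(735,237),(138,432))])
print("jaw",j.round(1),j.mean(0),ang(j[0],j[1]),ang(j[3],j[2]))
s=1/1.5625
V=lambda u,v,z: ray("wrist",u*s,v*s,z,c)[:2]
print("board right edge",ang(V(514,490,18),V(343,0,18)),"left",ang(V(200,325,18),V(42,18,18)),"stop",ang(V(130,195,48),V(351,108,48)))
t=[W(*p,85) for p in((342,465),(488,345))]; b=[W(*p,59) for p in((310,372),(445,242))]
print("knob top far",t,ang(*t),"bottom near",b,ang(*b))
# expected image for hypothesised knob at jaw centre and yaw
for th in (t and [ang(*t),ang(*b)]):
  th=np.radians(th);R=np.array([[np.cos(th),-np.sin(th)],[np.sin(th),np.cos(th)]])
  pts=[[*(j.mean(0)+R@[x,y]),z] for z in(59,85) for x,y in((-23,-7),(23,-7),(23,7),(-23,7))]
  print(((proj("wrist",pts,c)-[149.6,214.6])*5).round().tolist())
print(r.sense()["tcp_rot"], cv2.Rodrigues(np.array(c["rvec"]))[0].round(3))
E
```

```text
jaw [[ 523.4 -129.9]
 [ 661.5  -77.4]
 [ 674.6 -110.7]
 [ 534.7 -162.7]] [ 598.54458869 -120.15147668] 20.810769895735362 20.40632883532306
board right edge 110.05637080508727 left 110.65817866867962 stop 20.137329429664774
knob top far [array([ 588.62014463, -138.7284224 ]), array([ 618.97735465, -110.31368506])] 43.10700524700403 bottom near [array([ 578.96930419, -133.75768152]), array([ 609.2595964 , -101.51068078])] 46.79212389304697
[[345.0, 400.0], [495.0, 275.0], [451.0, 233.0], [300.0, 360.0], [332.0, 474.0], [494.0, 342.0], [446.0, 297.0], [284.0, 432.0]]
[[351.0, 403.0], [492.0, 270.0], [445.0, 230.0], [304.0, 366.0], [339.0, 477.0], [490.0, 336.0], [439.0, 294.0], [288.0, 437.0]]
[-3.14051575e+00  2.88662993e-06  1.57078869e+00] [[ 1.     0.001 -0.002]
 [ 0.001 -0.958  0.287]
 [-0.002 -0.287 -0.958]]
```

Knob is at about (598.5, -119), bar yaw about 45°. Board yaw is about 20.4° and jaw travel about 64 mm. I'll approach with the tool yawed -135° so there is room for the full clockwise turn.

>>> carry_out(
  targets=[
    {"dp":[-10,-2,5],"yaw":-10.5},
    {"dp":[-20,-4,10],"yaw":-21},
    {"dp":[-30,-6,15],"yaw":-31.5},
    {"dp":[-40,-9,20],"yaw":-42},
    {"dp":[-50,-11,25],"yaw":-52.5},
    {"dp":[-60,-13,30],"yaw":-63},
    {"dp":[-70,-16,35],"yaw":-73.5},
    {"dp":[-80,-18,40],"yaw":-84},
    {"dp":[-90,-20,45],"yaw":-94.5},
    {"dp":[-100,-22,50],"yaw":-105},
    {"dp":[-110,-24,55],"yaw":-115.5},
    {"dp":[-118.5,-26.5,60],"yaw":-126},
  ],
  fingers=1,
  grip_force=52,
)

```text
clock: 1.65
eef_pos: [598.3, -118.8, 178.9]
tcp_rot: [3.141, -0.0, -2.507]
contact_force: [0.5, -0.2, 0.2]
opening: 1.002
grasp_force: 0.0
```

>>> carry_out(
  targets=[
    {"dp":[0,0,0],"yaw":-9},
    {"dp":[0,0,0],"yaw":-9},
    {"dp":[0,0,0],"yaw":-9},
  ],
)

```text
clock: 2.02
eef_pos: [598.5, -118.4, 179.2]
tcp_rot: [3.142, -0.0, -2.36]
contact_force: [-0.5, 0.8, 0.2]
opening: 0.996
grasp_force: 0.0
```

```bash
python3 - <<'E'
from h import *
s=r.sense();print(s["clock"],s["eef_pos"],s["tcp_rot"],s["qpos"],s["contact_force"],s["wrist_torque"])
a=r.grab_frame("wrist")[...,::-1];b=r.grab_frame("scene")[...,::-1]
c=r.get_calibration("wrist")
th=np.radians(45);R=np.array([[np.cos(th),-np.sin(th)],[np.sin(th),np.cos(th)]])
pts=[[*(np.array([598.5,-119])+R@[x,y]),85] for x,y in((-23,-7),(23,-7),(23,7),(-23,7))]
a=np.ascontiguousarray(a);cv2.imwrite("pics/w1raw.png",a);cv2.polylines(a,[proj("wrist",pts,c).round().astype(int)],True,(0,0,255),1)
S=np.ascontiguousarray(b);cv2.imwrite("pics/s1raw.png",S);cv2.polylines(S,[proj("scene",pts).round().astype(int)],True,(0,0,255),1)
S=cv2.resize(S[150:260,100:300],(400,220))
o=np.zeros((600,800,3),np.uint8);o[:384,:512]=a;o[380:600,400:800]=S
cv2.imwrite("pics/w1.png",o)
E
```

```text
2.025 [ 598.50903363 -118.40415186  179.23117914] [ 3.14150026e+00 -4.59058977e-05 -2.35951080e+00] [-1.97775844e-01  3.91723093e-01  1.72116521e+00  1.55878399e-05
  1.02880665e+00 -2.55066206e+00] [-0.47768986  0.77640974  0.15929845] [-0.00715325 -0.00937407  0.01318976]
```

View pics/w1.png

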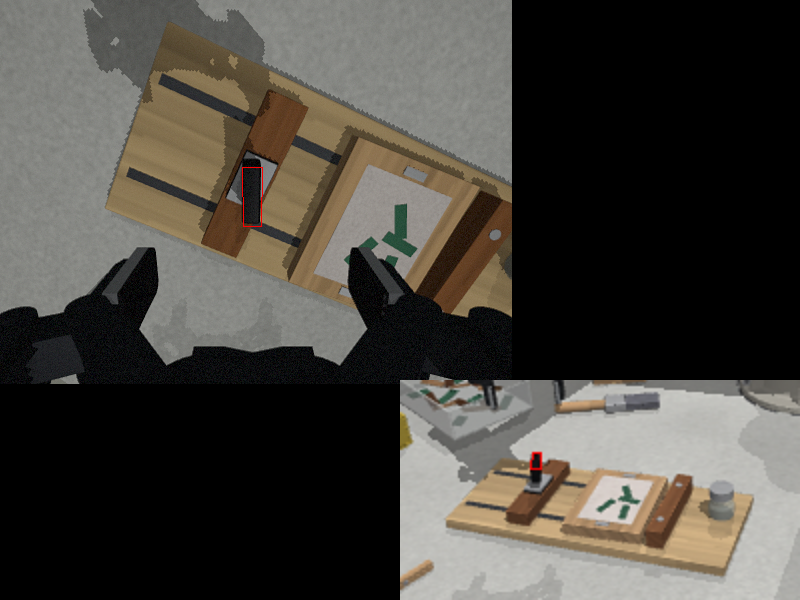

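The red outline lies on the knob top at about (252,197), within about 1 mm and aligned in angle. Lowering.

>>> carry_out(
  targets=[
    {"dp":[0,0,20],"yaw":0},
    {"dp":[0,0,45],"yaw":0},
    {"dp":[0,0,70],"yaw":0},
    {"dp":[0,0,90],"yaw":0},
    {"dp":[0,0,106],"yaw":0},
    {"dp":[0,0,118],"yaw":0},
    {"dp":[0,0,118],"yaw":0},
    {"dp":[0,0,118],"yaw":0},
  ],
)

```text
clock: 3.12
eef_pos: [599.0, -118.6, 61.8]
tcp_rot: [-3.141, 0.0, -2.356]
contact_force: [0.4, -0.4, -0.6]
opening: 0.998
grasp_force: 0.0
```

>>> carry_out(
  targets=[
    {"dp":[0,0,0],"yaw":0},
    {"dp":[0,0,0],"yaw":0},
    {"dp":[0,0,0],"yaw":0},
    {"dp":[0,0,0],"yaw":0},
    {"dp":[0,0,0],"yaw":0},
    {"dp":[0,0,0],"yaw":0},
    {"dp":[0,0,0],"yaw":0},
    {"dp":[0,0,0],"yaw":0},
  ],
  fingers=-1,
  grip_force=52,
)

```text
clock: 4.12
eef_pos: [599.1, -118.6, 61.6]
tcp_rot: [-3.141, 0.001, -2.356]
contact_force: [2.5, 0.0, 4.4]
opening: 0.154
grasp_force: 54.2
```

```bash
cat > st.py <<'E'
from h import *
s=r.sense();b=np.radians(20.4);ex=np.array([np.cos(b),np.sin(b)]);ey=np.array([-ex[1],ex[0]])
f=s["contact_force"];p=s["eef_pos"];d=p[:2]-[575.8,-59.6]
print("t %.2f"%s["clock"],p.round(1),"yaw %.2f"%np.degrees(s["tcp_rot"][2]),"F",f.round(1),"Fx %.1f Fy %.1f"%(f[:2]@ex,f[:2]@ey),"M",s["wrist_torque"].round(3),"togo x %.1f y %.1f"%(-d@ex,-d@ey),"q6 %.2f open %.3f grip %.0f"%(s["qpos"][5],s["opening"],s["grasp_force"]))
E
python3 st.py
```

```text
t 4.12 [ 599.1 -118.6   61.6] yaw -135.00 F [2.5 0.  4.4] Fx 2.3 Fy -0.8 M [ 0.002 -0.408 -0.015] togo x -1.2 y 63.4 q6 -2.55 open 0.154 grip 54
```

>>> carry_out(
  targets=[
    {"dp":[-1.2,2.7,0],"yaw":0},
    {"dp":[-2.9,6.4,0],"yaw":0},
    {"dp":[-4.6,10,0],"yaw":0},
    {"dp":[-6.2,13.6,0],"yaw":0},
    {"dp":[-7.9,17.3,0],"yaw":0},
    {"dp":[-9.6,20.9,0],"yaw":0},
    {"dp":[-11.2,24.5,0],"yaw":0},
    {"dp":[-12.5,27.3,0],"yaw":0},
    {"dp":[-12.5,27.3,0],"yaw":0},
  ],
)

```text
clock: 5.25
eef_pos: [588.7, -90.9, 61.6]
tcp_rot: [-3.14, 0.0, -2.356]
contact_force: [3.3, -3.3, 4.3]
opening: 0.153
grasp_force: 54.3
```

```bash
python3 st.py
```

```text
t 5.25 [588.7 -90.9  61.6] yaw -134.98 F [ 3.3 -3.3  4.3] Fx 1.9 Fy -4.2 M [-0.552 -0.455 -0.048] togo x -1.2 y 33.8 q6 -2.51 open 0.153 grip 54
```

>>> carry_out(
  targets=[
    {"dp":[-0.8,1.8,0]},
    {"dp":[-1.7,3.6,0]},
    {"dp":[-2.5,5.5,0]},
    {"dp":[-3.3,7.3,0]},
    {"dp":[-4.2,9.1,0]},
    {"dp":[-5.0,10.9,0]},
    {"dp":[-5.8,12.7,0]},
    {"dp":[-6.7,14.5,0]},
    {"dp":[-7.5,16.4,0]},
    {"dp":[-8.3,18.2,0]},
    {"dp":[-9.2,20,0]},
    {"dp":[-10,21.8,0]},
  ],
)

```text
schema error: expected keys dp, yaw
```

```bash
python3 st.py
```

```text
t 5.25 [588.7 -90.9  61.6] yaw -134.98 F [ 3.3 -3.3  4.3] Fx 1.9 Fy -4.2 M [-0.552 -0.455 -0.048] togo x -1.2 y 33.8 q6 -2.51 open 0.153 grip 54
```

>>> carry_out(
  targets=[
    {"dp":[-0.8,1.8,0],"yaw":0},
    {"dp":[-1.7,3.6,0],"yaw":0},
    {"dp":[-2.5,5.5,0],"yaw":0},
    {"dp":[-3.3,7.3,0],"yaw":0},
    {"dp":[-4.2,9.1,0],"yaw":0},
    {"dp":[-5.0,10.9,0],"yaw":0},
    {"dp":[-5.8,12.7,0],"yaw":0},
    {"dp":[-6.7,14.5,0],"yaw":0},
    {"dp":[-7.5,16.4,0],"yaw":0},
    {"dp":[-8.3,18.2,0],"yaw":0},
    {"dp":[-9.2,20,0],"yaw":0},
    {"dp":[-10,21.8,0],"yaw":0},
  ],
)

```text
clock: 6.75
eef_pos: [580.5, -69.1, 61.6]
tcp_rot: [-3.139, -0.0, -2.356]
contact_force: [4.1, -8.3, 3.2]
opening: 0.155
grasp_force: 54.2
```

```bash
python3 st.py
```

```text
t 6.75 [580.5 -69.1  61.6] yaw -134.96 F [ 4.1 -8.3  3.2] Fx 0.9 Fy -9.2 M [-1.411 -0.62  -0.079] togo x -1.1 y 10.5 q6 -2.48 open 0.155 grip 54
```

>>> carry_out(
  targets=[
    {"dp":[-0.4,0.9,0],"yaw":0},
    {"dp":[-0.8,1.8,0],"yaw":0},
    {"dp":[-1.2,2.7,0],"yaw":0},
    {"dp":[-1.7,3.6,0],"yaw":0},
    {"dp":[-2.1,4.5,0],"yaw":0},
    {"dp":[-2.5,5.5,0],"yaw":0},
    {"dp":[-2.5,5.5,0],"yaw":0},
  ],
)

```text
clock: 7.62
eef_pos: [578.4, -63.5, 61.6]
tcp_rot: [-3.139, 0.0, -2.356]
contact_force: [2.4, -8.9, 2.6]
opening: 0.155
grasp_force: 54.2
```

```bash
python3 st.py
```

```text
t 7.62 [578.4 -63.5  61.6] yaw -134.97 F [ 2.4 -8.9  2.6] Fx -0.9 Fy -9.2 M [-1.377 -0.538 -0.017] togo x -1.1 y 4.6 q6 -2.47 open 0.155 grip 54
```

>>> carry_out(
  targets=[
    {"dp":[-0.2,0.45,0],"yaw":0},
    {"dp":[-0.4,0.9,0],"yaw":0},
    {"dp":[-0.6,1.4,0],"yaw":0},
    {"dp":[-0.8,1.8,0],"yaw":0},
    {"dp":[-1.0,2.3,0],"yaw":0},
    {"dp":[-1.2,2.7,0],"yaw":0},
    {"dp":[-1.2,2.7,0],"yaw":0},
  ],
)

```text
clock: 8.5
eef_pos: [577.4, -60.8, 61.6]
tcp_rot: [-3.139, 0.0, -2.356]
contact_force: [3.7, -8.6, 3.1]
opening: 0.158
grasp_force: 54.1
```

```bash
python3 st.py
```

```text
t 8.50 [577.4 -60.8  61.6] yaw -134.96 F [ 3.7 -8.6  3.1] Fx 0.4 Fy -9.3 M [-1.421 -0.669  0.047] togo x -1.1 y 1.7 q6 -2.46 open 0.158 grip 54
```

>>> carry_out(
  targets=[
    {"dp":[-0.2,0.45,0],"yaw":0},
    {"dp":[-0.4,0.9,0],"yaw":0},
    {"dp":[-0.6,1.35,0],"yaw":0},
    {"dp":[-0.6,1.35,0],"yaw":0},
  ],
)

```text
clock: 9.0
eef_pos: [576.9, -59.4, 61.6]
tcp_rot: [-3.139, 0.0, -2.356]
contact_force: [4.1, -8.4, 3.4]
opening: 0.155
grasp_force: 54.1
```

```bash
python3 st.py
```

```text
t 9.00 [576.9 -59.4  61.6] yaw -134.96 F [ 4.1 -8.4  3.4] Fx 1.0 Fy -9.3 M [-1.458 -0.652  0.014] togo x -1.1 y 0.2 q6 -2.46 open 0.155 grip 54
```

>>> carry_out(
  targets=[
    {"dp":[-0.2,0.45,0],"yaw":0},
    {"dp":[-0.4,0.9,0],"yaw":0},
    {"dp":[-0.4,0.9,0],"yaw":0},
  ],
)

```text
clock: 9.38
eef_pos: [576.5, -58.4, 61.6]
tcp_rot: [-3.139, 0.0, -2.356]
contact_force: [4.1, -8.9, 2.6]
opening: 0.158
grasp_force: 54.1
```

```bash
python3 st.py
```

```text
t 9.38 [576.5 -58.4  61.6] yaw -134.96 F [ 4.1 -8.9  2.6] Fx 0.8 Fy -9.8 M [-1.456 -0.655 -0.028] togo x -1.1 y -0.8 q6 -2.46 open 0.158 grip 54
```

>>> carry_out(
  targets=[
    {"dp":[-0.2,0.45,0],"yaw":0},
    {"dp":[-0.4,0.9,0],"yaw":0},
    {"dp":[-0.4,0.9,0],"yaw":0},
  ],
)

```text
clock: 9.75
eef_pos: [576.2, -57.5, 61.6]
tcp_rot: [-3.139, 0.0, -2.356]
contact_force: [4.5, -7.9, 3.1]
opening: 0.158
grasp_force: 54.1
```

```bash
python3 st.py; python3 - <<'E'
from h import *
a=r.grab_frame("scene")[150:260,110:310,::-1];b=r.grab_frame("wrist")[...,::-1];c=r.grab_frame("side")[...,::-1]
o=np.zeros((600,800,3),np.uint8);o[:275,:500]=cv2.resize(a,(500,275));o[300:,:400]=cv2.resize(b,(400,300))
p=proj("side",[[555,0,40]])[0].astype(int);print(p)
y,x=max(p[1]-75,0),max(p[0]-100,0);k=c[y:y+150,x:x+200];o[300:300+2*k.shape[0],400:400+2*k.shape[1]]=cv2.resize(k,None,fx=2,fy=2)
cv2.imwrite("pics/m2.png",o)
E
```

```text
t 9.75 [576.2 -57.5  61.6] yaw -134.97 F [ 4.5 -7.9  3.1] Fx 1.4 Fy -8.9 M [-1.447 -0.651  0.005] togo x -1.1 y -1.8 q6 -2.46 open 0.158 grip 54
[292 207]
```

View pics/m2.png

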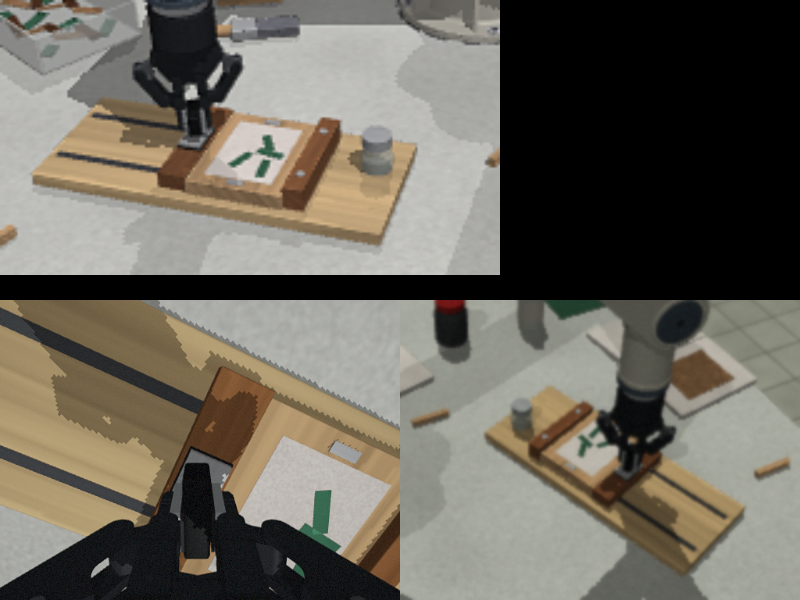

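The jaw is closed on the frame and the frame is almost at the stop, but no rise in force yet. Continuing in small steps.

>>> carry_out(
  targets=[
    {"dp":[-0.2,0.45,0],"yaw":0},
    {"dp":[-0.4,0.9,0],"yaw":0},
    {"dp":[-0.4,0.9,0],"yaw":0},
  ],
)

```text
clock: 10.28
eef_pos: [576.1, -57.2, 61.6]
tcp_rot: [-3.138, -0.0, -2.355]
contact_force: [4.8, -12.4, 2.1]
opening: 0.155
grasp_force: 54.0
```

```bash
python3 st.py
```

```text
t 10.28 [576.1 -57.2  61.6] yaw -134.95 F [  4.8 -12.4   2.1] Fx 0.1 Fy -13.3 M [-2.122 -0.78   0.029] togo x -1.1 y -2.1 q6 -2.45 open 0.155 grip 54
```

>>> carry_out(
  targets=[
    {"dp":[-0.2,0.45,0],"yaw":0},
    {"dp":[-0.4,0.9,0],"yaw":0},
    {"dp":[-0.4,0.9,0],"yaw":0},
  ],
)

```text
clock: 10.65
eef_pos: [576.1, -57.0, 61.7]
tcp_rot: [-3.137, -0.0, -2.355]
contact_force: [5.5, -17.1, 0.5]
opening: 0.153
grasp_force: 53.8
```

```bash
python3 st.py
```

```text
t 10.65 [576.1 -57.   61.7] yaw -134.93 F [  5.5 -17.1   0.5] Fx -0.8 Fy -17.9 M [-2.888 -0.915  0.027] togo x -1.1 y -2.3 q6 -2.45 open 0.153 grip 54
```

Fully home: force rises about 4.6 N per mm of command, which is just arm compliance. Easing off slightly, then turning clockwise.

>>> carry_out(
  targets=[
    {"dp":[0.4,-0.9,0],"yaw":0},
    {"dp":[0.4,-0.9,0],"yaw":5},
    {"dp":[0.4,-0.9,0],"yaw":10},
    {"dp":[0.4,-0.9,0],"yaw":15},
    {"dp":[0.4,-0.9,0],"yaw":20},
    {"dp":[0.4,-0.9,0],"yaw":25},
    {"dp":[0.4,-0.9,0],"yaw":28},
  ],
)

```text
clock: 11.52
eef_pos: [576.6, -57.9, 61.7]
tcp_rot: [-3.137, 0.002, -2.846]
contact_force: [6.2, -16.1, -0.3]
opening: 0.156
grasp_force: 53.9
```

```bash
python3 st.py
```

```text
t 11.53 [576.6 -57.9  61.7] yaw -163.05 F [  6.2 -16.1  -0.3] Fx 0.2 Fy -17.2 M [-2.774 -0.952  0.086] togo x -1.3 y -1.4 q6 -1.96 open 0.156 grip 54
```

>>> carry_out(
  targets=[
    {"dp":[0,0,0],"yaw":2},
    {"dp":[0,0,0],"yaw":4},
  ],
)

```text
clock: 11.78
eef_pos: [576.6, -58.0, 61.7]
tcp_rot: [-3.137, 0.003, -2.915]
contact_force: [6.4, -17.4, 0.3]
opening: 0.156
grasp_force: 53.9
```

```bash
python3 st.py
```

```text
t 11.78 [576.6 -58.   61.7] yaw -166.99 F [  6.4 -17.4   0.3] Fx -0.0 Fy -18.5 M [-2.91  -1.037  0.058] togo x -1.3 y -1.2 q6 -1.90 open 0.156 grip 54
```

>>> carry_out(
  targets=[
    {"dp":[0,0,0],"yaw":2},
    {"dp":[0,0,0],"yaw":4},
  ],
)

```text
clock: 12.02
eef_pos: [576.7, -58.1, 61.7]
tcp_rot: [-3.137, 0.003, -2.984]
contact_force: [6.7, -16.1, -0.6]
opening: 0.156
grasp_force: 53.9
```

```bash
python3 st.py
```

```text
t 12.03 [576.7 -58.1  61.7] yaw -170.99 F [  6.7 -16.1  -0.6] Fx 0.7 Fy -17.4 M [-2.982 -1.039  0.018] togo x -1.4 y -1.1 q6 -1.83 open 0.156 grip 54
```

>>> carry_out(
  targets=[
    {"dp":[0,0,0],"yaw":2},
    {"dp":[0,0,0],"yaw":4},
  ],
)

```text
clock: 12.28
eef_pos: [576.7, -58.2, 61.7]
tcp_rot: [-3.137, 0.003, -3.054]
contact_force: [6.5, -17.6, -0.3]
opening: 0.156
grasp_force: 53.9
```

```bash
python3 st.py
```

```text
t 12.28 [576.7 -58.2  61.7] yaw -174.98 F [  6.5 -17.6  -0.3] Fx 0.0 Fy -18.7 M [-3.130e+00 -1.048e+00  1.000e-03] togo x -1.3 y -1.0 q6 -1.76 open 0.156 grip 54
```

>>> carry_out(
  targets=[
    {"dp":[0,0,0],"yaw":2},
    {"dp":[0,0,0],"yaw":4},
  ],
)

```text
clock: 12.52
eef_pos: [576.7, -58.3, 61.7]
tcp_rot: [-3.137, 0.004, -3.124]
contact_force: [6.2, -18.2, -0.4]
opening: 0.152
grasp_force: 53.9
```

```bash
python3 st.py
```

```text
t 12.53 [576.7 -58.3  61.7] yaw -178.98 F [  6.2 -18.2  -0.4] Fx -0.6 Fy -19.2 M [-3.222 -1.081  0.034] togo x -1.3 y -0.9 q6 -1.69 open 0.152 grip 54
```

>>> carry_out(
  targets=[
    {"dp":[0,0,0],"yaw":2},
    {"dp":[0,0,0],"yaw":4},
  ],
)

```text
clock: 12.78
eef_pos: [576.7, -58.4, 61.7]
tcp_rot: [-3.137, 0.004, 3.09]
contact_force: [6.4, -19.9, -0.1]
opening: 0.156
grasp_force: 53.9
```

```bash
python3 st.py
```

```text
t 12.78 [576.7 -58.4  61.7] yaw 177.02 F [  6.4 -19.9  -0.1] Fx -0.9 Fy -20.9 M [-3.396 -1.046  0.075] togo x -1.3 y -0.8 q6 -1.62 open 0.156 grip 54
```

>>> carry_out(
  targets=[
    {"dp":[0,0,0],"yaw":2},
    {"dp":[0,0,0],"yaw":4},
  ],
)

```text
clock: 13.02
eef_pos: [576.7, -58.5, 61.7]
tcp_rot: [-3.138, 0.004, 3.02]
contact_force: [6.9, -19.7, -0.1]
opening: 0.156
grasp_force: 53.9
```

```bash
python3 st.py
```

```text
t 13.03 [576.7 -58.5  61.7] yaw 173.03 F [  6.9 -19.7  -0.1] Fx -0.4 Fy -20.9 M [-3.427 -1.063  0.011] togo x -1.2 y -0.7 q6 -1.55 open 0.156 grip 54
```

>>> carry_out(
  targets=[
    {"dp":[0,0,0],"yaw":2},
    {"dp":[0,0,0],"yaw":4},
  ],
)

```text
clock: 13.28
eef_pos: [576.7, -58.6, 61.7]
tcp_rot: [-3.138, 0.005, 2.95]
contact_force: [6.5, -20.5, -1.0]
opening: 0.156
grasp_force: 54.0
```

```bash
python3 st.py
```

```text
t 13.28 [576.7 -58.6  61.7] yaw 169.03 F [  6.5 -20.5  -1. ] Fx -1.0 Fy -21.5 M [-3.522 -1.061  0.064] togo x -1.2 y -0.6 q6 -1.48 open 0.156 grip 54
```

>>> carry_out(
  targets=[
    {"dp":[-0.8,-1.3,0],"yaw":2},
    {"dp":[-0.8,-1.3,0],"yaw":4},
  ],
)

```text
clock: 13.52
eef_pos: [576.8, -59.0, 61.7]
tcp_rot: [-3.139, 0.003, 2.88]
contact_force: [4.1, -13.9, 1.6]
opening: 0.15
grasp_force: 54.0
```

```bash
python3 st.py
```

```text
t 13.53 [576.8 -59.   61.7] yaw 164.99 F [  4.1 -13.9   1.6] Fx -1.0 Fy -14.5 M [-2.346 -0.819  0.061] togo x -1.1 y -0.2 q6 -1.41 open 0.150 grip 54
```

>>> carry_out(
  targets=[
    {"dp":[0,0,0],"yaw":2},
    {"dp":[0,0,0],"yaw":4},
  ],
)

```text
clock: 13.78
eef_pos: [576.7, -59.1, 61.6]
tcp_rot: [-3.139, 0.004, 2.81]
contact_force: [4.6, -14.7, 1.2]
opening: 0.156
grasp_force: 54.0
```

```bash
python3 st.py
```

```text
t 13.78 [576.7 -59.1  61.6] yaw 161.00 F [  4.6 -14.7   1.2] Fx -0.8 Fy -15.4 M [-2.551 -0.755  0.039] togo x -1.0 y -0.2 q6 -1.34 open 0.156 grip 54
```

>>> carry_out(
  targets=[
    {"dp":[0,0,0],"yaw":2},
    {"dp":[0,0,0],"yaw":4},
  ],
)

```text
clock: 14.02
eef_pos: [576.6, -59.2, 61.6]
tcp_rot: [-3.139, 0.004, 2.74]
contact_force: [4.7, -15.0, 1.9]
opening: 0.157
grasp_force: 54.1
```

```bash
python3 st.py
```

```text
t 14.03 [576.6 -59.2  61.6] yaw 157.00 F [  4.7 -15.    1.9] Fx -0.8 Fy -15.7 M [-2.657 -0.736  0.067] togo x -0.9 y -0.1 q6 -1.27 open 0.157 grip 54
```

>>> carry_out(
  targets=[
    {"dp":[0,0,0],"yaw":2},
    {"dp":[0,0,0],"yaw":4},
  ],
)

```text
clock: 14.28
eef_pos: [576.6, -59.3, 61.7]
tcp_rot: [-3.139, 0.004, 2.671]
contact_force: [4.1, -16.8, 1.5]
opening: 0.156
grasp_force: 54.1
```

```bash
python3 st.py
```

```text
t 14.28 [576.6 -59.3  61.7] yaw 153.01 F [  4.1 -16.8   1.5] Fx -2.0 Fy -17.2 M [-2.788 -0.709  0.025] togo x -0.9 y -0.0 q6 -1.20 open 0.156 grip 54
```

>>> carry_out(
  targets=[
    {"dp":[0,0,0],"yaw":2},
    {"dp":[0,0,0],"yaw":4},
  ],
)

```text
clock: 14.52
eef_pos: [576.6, -59.4, 61.7]
tcp_rot: [-3.14, 0.004, 2.601]
contact_force: [4.8, -16.0, 2.1]
opening: 0.155
grasp_force: 54.1
```

```bash
python3 st.py
```

```text
t 14.53 [576.6 -59.4  61.7] yaw 149.01 F [  4.8 -16.    2.1] Fx -1.1 Fy -16.6 M [-2.846 -0.711  0.034] togo x -0.8 y 0.1 q6 -1.13 open 0.155 grip 54
```

>>> carry_out(
  targets=[
    {"dp":[0,0,0],"yaw":2},
    {"dp":[0,0,0],"yaw":4},
  ],
)

```text
clock: 14.78
eef_pos: [576.5, -59.5, 61.6]
tcp_rot: [-3.14, 0.004, 2.531]
contact_force: [4.0, -17.4, 1.5]
opening: 0.152
grasp_force: 54.1
```

```bash
python3 st.py
```

```text
t 14.78 [576.5 -59.5  61.6] yaw 145.01 F [  4.  -17.4   1.5] Fx -2.3 Fy -17.7 M [-2.974 -0.681  0.014] togo x -0.7 y 0.1 q6 -1.06 open 0.152 grip 54
```

>>> carry_out(
  targets=[
    {"dp":[0,0,0],"yaw":2},
    {"dp":[0,0,0],"yaw":4},
  ],
)

```text
clock: 15.02
eef_pos: [576.4, -59.5, 61.7]
tcp_rot: [-3.14, 0.004, 2.461]
contact_force: [3.4, -16.5, 2.7]
opening: 0.157
grasp_force: 54.2
```

```bash
python3 st.py
```

```text
t 15.03 [576.4 -59.5  61.7] yaw 141.02 F [  3.4 -16.5   2.7] Fx -2.5 Fy -16.7 M [-3.098 -0.589  0.015] togo x -0.6 y 0.2 q6 -0.99 open 0.157 grip 54
```

>>> carry_out(
  targets=[
    {"dp":[0,0,0],"yaw":2},
    {"dp":[0,0,0],"yaw":4},
  ],
)

```text
clock: 15.28
eef_pos: [576.4, -59.6, 61.6]
tcp_rot: [-3.14, 0.004, 2.391]
contact_force: [3.8, -17.6, 2.7]
opening: 0.15
grasp_force: 54.2
```

```bash
python3 st.py
```

```text
t 15.28 [576.4 -59.6  61.6] yaw 137.02 F [  3.8 -17.6   2.7] Fx -2.6 Fy -17.8 M [-3.222 -0.58   0.033] togo x -0.5 y 0.2 q6 -0.92 open 0.150 grip 54
```

>>> carry_out(
  targets=[
    {"dp":[0,0,0],"yaw":2},
    {"dp":[0,0,0],"yaw":4},
  ],
)

```text
clock: 15.52
eef_pos: [576.3, -59.7, 61.6]
tcp_rot: [-3.14, 0.004, 2.322]
contact_force: [3.2, -19.4, 3.0]
opening: 0.158
grasp_force: 54.3
```

```bash
python3 st.py
```

```text
t 15.53 [576.3 -59.7  61.6] yaw 133.02 F [  3.2 -19.4   3. ] Fx -3.8 Fy -19.3 M [-3.305 -0.613  0.045] togo x -0.5 y 0.3 q6 -0.85 open 0.158 grip 54
```

>>> carry_out(
  targets=[
    {"dp":[0,0,0],"yaw":2},
    {"dp":[0,0,0],"yaw":4},
  ],
)

```text
clock: 15.78
eef_pos: [576.3, -59.8, 61.7]
tcp_rot: [-3.14, 0.005, 2.252]
contact_force: [2.9, -19.6, 3.2]
opening: 0.155
grasp_force: 54.3
```

```bash
python3 st.py
```

```text
t 15.78 [576.3 -59.8  61.7] yaw 129.05 F [  2.9 -19.6   3.2] Fx -4.1 Fy -19.3 M [-3.335 -0.512  0.374] togo x -0.3 y 0.4 q6 -0.78 open 0.155 grip 54
```

Bite found between tool yaw 133° and 129° (torque jumped 0.045 → 0.374 N·m). I'll take it as 131°, so about 43° more, easing the side load as it turns.

>>> carry_out(
  targets=[
    {"dp":[-0.1,-0.2,0],"yaw":4},
    {"dp":[-0.2,-0.4,0],"yaw":8},
    {"dp":[-0.3,-0.6,0],"yaw":12},
    {"dp":[-0.4,-0.8,0],"yaw":16},
    {"dp":[-0.5,-1.0,0],"yaw":20},
  ],
)

```text
clock: 16.4
eef_pos: [575.7, -60.3, 61.6]
tcp_rot: [3.141, 0.004, 1.902]
contact_force: [2.5, -16.0, 3.4]
opening: 0.159
grasp_force: 54.3
```

```bash
python3 st.py
```

```text
t 16.40 [575.7 -60.3  61.6] yaw 108.98 F [  2.5 -16.    3.4] Fx -3.2 Fy -15.8 M [-2.711 -0.498  0.409] togo x 0.3 y 0.6 q6 -0.43 open 0.159 grip 54
```

>>> carry_out(
  targets=[
    {"dp":[0,0,0],"yaw":4},
    {"dp":[0,0,0],"yaw":8},
    {"dp":[0,0,0],"yaw":12},
    {"dp":[0,0,0],"yaw":16},
  ],
)

```text
clock: 16.9
eef_pos: [575.2, -60.4, 61.6]
tcp_rot: [3.141, 0.004, 1.623]
contact_force: [1.2, -17.0, 4.1]
opening: 0.154
grasp_force: 54.6
```

```bash
python3 st.py
```

```text
t 16.90 [575.2 -60.4  61.6] yaw 92.99 F [  1.2 -17.    4.1] Fx -4.8 Fy -16.3 M [-2.923 -0.261  0.427] togo x 0.8 y 0.6 q6 -0.15 open 0.154 grip 55
```

>>> carry_out(
  targets=[
    {"dp":[0,0,0],"yaw":3},
    {"dp":[0,0,0],"yaw":5.5},
    {"dp":[0,0,0],"yaw":7},
    {"dp":[0,0,0],"yaw":7},
    {"dp":[0,0,0],"yaw":7},
    {"dp":[0,0,0],"yaw":7},
  ],
)

```text
clock: 17.65
eef_pos: [575.1, -60.4, 61.6]
tcp_rot: [3.141, 0.004, 1.503]
contact_force: [0.4, -16.5, 5.6]
opening: 0.154
grasp_force: 54.6
```

```bash
python3 st.py; python3 - <<'E'
from h import *
a=r.grab_frame("wrist")[...,::-1];cv2.imwrite("pics/w3.png",a)
E
```

```text
t 17.65 [575.1 -60.4  61.6] yaw 86.12 F [  0.4 -16.5   5.6] Fx -5.3 Fy -15.6 M [-2.921 -0.112  0.347] togo x 1.0 y 0.5 q6 -0.03 open 0.154 grip 55
```

View pics/w3.png

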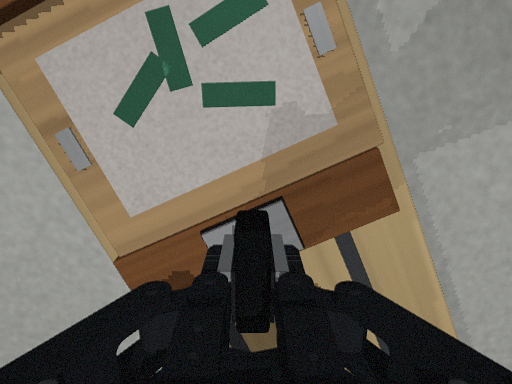

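The frame is flush along the jaw and the bar is square between the pads at about (250,270). Easing the push, releasing and rising.

>>> carry_out(
  targets=[
    {"dp":[-1,0,0],"yaw":0},
    {"dp":[-2,0,0],"yaw":0},
    {"dp":[-2.7,0,0],"yaw":0},
    {"dp":[-2.7,0,0],"yaw":0},
  ],
)

```text
clock: 18.2
eef_pos: [575.0, -61.0, 61.6]
tcp_rot: [3.141, 0.001, 1.502]
contact_force: [0.9, -3.3, 6.5]
opening: 0.15
grasp_force: 54.7
```

```bash
python3 st.py
```

```text
t 18.20 [575.  -61.   61.6] yaw 86.06 F [ 0.9 -3.3  6.5] Fx -0.3 Fy -3.4 M [-0.545 -0.329  0.439] togo x 1.2 y 1.0 q6 -0.04 open 0.150 grip 55
```

>>> carry_out(
  targets=[
    {"dp":[0,0,0],"yaw":0},
    {"dp":[0,0,0],"yaw":0},
    {"dp":[0,0,0],"yaw":0},
    {"dp":[0,0,0],"yaw":0},
    {"dp":[0,0,0],"yaw":0},
    {"dp":[0,0,0],"yaw":0},
    {"dp":[0,0,0],"yaw":0},
    {"dp":[0,0,0],"yaw":0},
  ],
  fingers=1,
)

```text
clock: 19.2
eef_pos: [574.8, -60.5, 61.3]
tcp_rot: [3.142, 0.0, 1.501]
contact_force: [0.7, -0.2, 0.3]
opening: 1.0
grasp_force: 0.0
```

>>> carry_out(
  targets=[
    {"dp":[0,0,-8],"yaw":0},
    {"dp":[0,0,-20],"yaw":0},
    {"dp":[0,0,-40],"yaw":0},
    {"dp":[0,0,-65],"yaw":0},
    {"dp":[0,0,-90],"yaw":0},
    {"dp":[0,0,-115],"yaw":0},
    {"dp":[0,0,-140],"yaw":0},
    {"dp":[0,0,-160],"yaw":0},
    {"dp":[0,0,-160],"yaw":0},
  ],
)

```text
clock: 20.32
eef_pos: [575.9, -60.6, 223.6]
tcp_rot: [3.138, 0.0, 1.501]
contact_force: [-0.4, -0.0, -0.6]
opening: 0.999
grasp_force: 0.0
```

```bash
python3 st.py; python3 - <<'E'
from h import *
a=np.ascontiguousarray(r.grab_frame("wrist")[...,::-1]);cv2.imwrite("pics/w4.png",cv2.resize(a,(800,600),interpolation=2))
E
```

```text
t 20.32 [575.9 -60.6 223.6] yaw 86.00 F [-0.4 -0.  -0.6] Fx -0.4 Fy 0.1 M [-0.073 -0.046 -0.004] togo x 0.3 y 1.0 q6 -0.04 open 0.999 grip 0
```

View pics/w4.png

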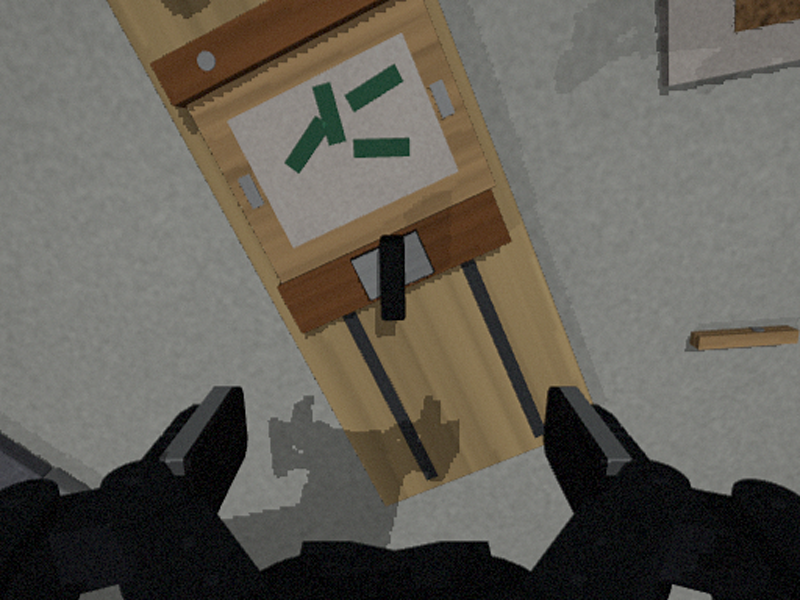

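The frame sits flush between the stop (edge at about (190,105)) and the jaw (edge at about (285,280)). The knob at about (392,278) is still aligned with the tool, and nothing else has moved. Handing in.

```bash
python3 -c "
from rig import r
print(r.sign_off())"
```

```text
the job is handed in; nothing more can be done
None
```

The job is handed in: the frame is home against the stop with the jaw closed on it, and the knob is turned about 45° past the bite (bite located to ±2°) and released, at 20 s on the clock.

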